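# Fetch the V support from the back of the stop rail

### The job

The V-topped support is wanted, but it is at the back of the T-rail behind the round and the square stop. Slide those two out at the mouth of the rail and stand them on the plain flat side board, then slide out the V support and stand it in the square wooden tray. Finally slide the two stops back into the rail past the sprung ball, each to the pair of brass dots where it stood at the start, leaving the back place empty, and leave the goblet, the ring and the sanding block alone.

Things in the scene. Friction and masses are not known exactly. Their poses are not given: they have to be found in the camera images.
- rail: Fixed aluminium T-rail, 250 x 76 x 21 mm. Origin: underside, centre line, at the channel's mouth; +x goes into the channel (185 mm deep). Floor z = 6 mm, 54 mm wide; lips (z 17 to 21 mm) over the feet leave a 26 mm slot: stops only slide out at the mouth. Open landing x -55 to 0 mm, its guides 15 mm high, flaring to 70 mm: stops go on and off there, centre at -27 mm. Dots: x 45, 101, 157 mm.
- catch (a joint): Sprung steel ball, 16 mm diameter, in the rail's floor at rail x = 10 mm on the centre line, standing 2.5 mm proud. 0 = up, grows as it is pressed down (m). A foot pushed or pulled over it (under 8 N along the rail) presses it down; it springs up behind the foot and keeps the stop in.
- round_stop: Stop with a round wooden top: square steel foot 46 x 46 x 8 mm, round neck 16 mm thick up to z = 19 mm, above it the top. Origin: centre of the foot's underside; z up, x and y square to the foot; in the rail its x is along the rail's x. 0.14 kg. Top: cylinder 38 mm in diameter, z = 19 to 60 mm. Starts at the rail's 45 or 101 mm dots.
- square_stop: Stop with a square wooden top: square steel foot 46 x 46 x 8 mm, round neck 16 mm thick up to z = 19 mm, above it the top. Origin: centre of the foot's underside; z up, x and y square to the foot; in the rail its x is along the rail's x. 0.14 kg. Top: 38 (x) x 36 (y) mm, z = 19 to 59 mm. Starts at the other one of the 45 and 101 mm dots.
- vee_support: Support with a V groove in its top: square steel foot 46 x 46 x 8 mm, round neck 16 mm thick up to z = 19 mm, above it the top. Origin: centre of the foot's underside; z up, x and y square to the foot; in the rail its x is along the rail's x. 0.14 kg. Top: 38 (x) x 36 (y) mm, z = 19 to 57 mm, flat y sides, groove along x. Always starts at the back, 157 mm dots.
- side_board: Fixed flat side board of plain pale wood, 100 (x) x 180 (y) x 12 mm, the side area. Origin: centre of the underside; it has room for two stops side by side along its y.
- tray: Fixed square wooden tray, 96 x 96 mm outside, 80 x 80 mm inside, floor top at z = 6 mm, rim top at z = 14 mm. Origin: centre of the underside.
- goblet: Bystander: turned wooden goblet left of the round basket, 63 mm across, 110 mm tall, standing loose. Origin: centre of the foot.
- plain_ring: Bystander: dark turned wooden ring right of the rail, near the front edge, 60 mm across, 16 mm tall, lying loose. Origin: centre of the underside.
- sanding_block: Bystander: sanding block behind the rail, 47 x 87 x 28 mm, lying loose. Origin: centre of the underside.

How it is judged:
On the way, in this order (a step that is already met when the one before it is completed fails the run):
1. the round and the square stop both stand upright on the side board, released (x of round_stop in the frame of side_board between -0.05 and 0.05 m and y of round_stop in the frame of side_board between -0.09 and 0.09 m and z of round_stop in the frame of side_board between 0.008 and 0.018 m and angle between each of round_stop, square_stop's own z axis and vertical below 0.12 rad and linear speed of each of round_stop, square_stop below 0.02 m/s and angular speed of each of round_stop, square_stop below 0.3 rad/s and contact force between each of round_stop, square_stop and the fingers below 0.1 N and x of square_stop in the frame of side_board between -0.05 and 0.05 m and y of square_stop in the frame of side_board between -0.09 and 0.09 m and z of square_stop in the frame of side_board between 0.008 and 0.018 m), for 0.2 s.
2. the V support stands upright in the tray, released, while both stops still stand on the side board (all of step 1 and horizontal distance between vee_support and tray below 0.03 m and z of vee_support in the frame of tray between 0.002 and 0.012 m and angle between vee_support's own z axis and vertical below 0.12 rad and linear speed of vee_support below 0.02 m/s and angular speed of vee_support below 0.3 rad/s and contact force between vee_support and the fingers below 0.1 N), for 0.2 s.
At the end, for the whole second after the job is handed in: The round and square stop stand in the rail under its lips, inside the sprung ball (centre over 36 mm in from the mouth), each within 20 mm of where it began; the V support stands upright in the tray (centre within 30 mm of its centre, foot on its floor); all released and at rest (distance of each of round_stop, square_stop from where it was at the start of the episode below 0.02 m and x of each of round_stop, square_stop in the frame of rail above 0.036 m and y of round_stop in the frame of rail between -0.009 and 0.009 m and z of round_stop in the frame of rail between 0.002 and 0.011 m and angle between each of round_stop, square_stop, vee_support's own z axis and vertical below 0.12 rad and linear speed of each of round_stop, square_stop, vee_support below 0.02 m/s and angular speed of each of round_stop, square_stop, vee_support below 0.3 rad/s and contact force between each of round_stop, square_stop, vee_support and the fingers below 0.1 N and y of square_stop in the frame of rail between -0.009 and 0.009 m and z of square_stop in the frame of rail between 0.002 and 0.011 m and horizontal distance between vee_support and tray below 0.03 m and z of vee_support in the frame of tray between 0.002 and 0.012 m); the robot touches nothing.
It fails at once if the goblet is moved more than 30 mm or tipped over (distance of goblet from where it was at the start of the episode above 0.03 m or angle between goblet's own z axis and vertical above 0.5 rad).
It fails at once if the ring is moved more than 30 mm or tipped over (distance of plain_ring from where it was at the start of the episode above 0.03 m or angle between plain_ring's own z axis and vertical above 0.5 rad).
It fails at once if the sanding block is moved more than 30 mm or tipped over (distance of sanding_block from where it was at the start of the episode above 0.03 m or angle between sanding_block's own z axis and vertical above 0.5 rad).
It also fails if it takes over 144 s, if anything falls off the work surface, if the arm or the gripper's body presses on something with over 40 N, if the wrist force passes 120 N, or if a joint passes its speed limit or range.

### The arm

A 6-joint arm with a two-finger parallel gripper is mounted at the origin on a cart in front of the work surface, level with it; the furniture and walls round the work are solid. World frame = base frame: x ahead of the robot, y to its left, z up, the work surface at z = 0. Lengths are in m, angles in rad, forces in N, time in s.
With the tool pointing down it reaches from about 0.2 to 0.875 m from the base axis. Payload 3.4 kg.
Tool frame: the origin (TCP) lies at the very end of the fingers, on their centre line; the grasp point (between the pads) lies 19 mm behind it (ctrl.grip_point_offset is the z of the grasp point in the tool frame, in m); z points along the fingers, y is the line along which they close (so a half turn about z gives the same grasp; the last joint's range is limited). The gripper opens to 94 mm and grips with 3 to 60 N. Pads are 16 mm wide; open, the fingers measure 119 mm over their backs; the gripper's body (75 mm by 177 mm) begins 78 mm behind the grasp point.
Start: joints at [1.214, 0.276, 1.505, -0, 1.361, -0.121], TCP at [0.134, 0.559, 0.205] pointing down, gripper open.
Joint ranges: [-2.89, 2.89], [-0.75, 2.08], [0.22, 2.7], [-1.18, 4.32], [0.11, 2.71], [-2.7, 2.7]. Speed limits (rad/s): [2.57, 2.57, 3.14, 3.14, 3.14, 3.14].

### API

Orientations are given as [roll, pitch, yaw] about the fixed x, y, z axes, in that order (R = Rz(yaw) Ry(pitch) Rx(roll)).
In Python, from plant import readout, cams, ticket, ctrl gives the robot as it stands.
- The arm moves only by the tool servo_tool, never from a script. Its argument "moves" is a list of rows, each a list of 3 entries, a list of its own where there are three numbers: the shift along the tool's x, y, z as a fraction of full scale, then the turn, a rotation vector about the tool's x, y, z as a fraction of full scale, then the closure, from -1 (fully open) to 1 (shut). In form: [[[tx, ty, tz], [rx, ry, rz], grip], ...]. A call has 1 to 8 rows; each row is the pose to reach, as a shift and turn from the pose commanded when the call began, along the tool's axes at that moment; what a row does not reach only later rows make up. Full scale, the value 1, is 400 mm for a shift and 90 degrees for a turn. A row lasts 1/8 s, in which the tool goes at most 62.5 mm and 10.7 degrees, less where a joint would pass 70% of its speed; a pose out of reach is approached as far as the arm can. A call with a number of a shift or a turn outside -1 to 1 is refused whole. A call with a gripper value outside its range is refused whole. The fingers move at their own pace and stop on an object; "force" is the grip in N (left out, the last holds). Time passes only in rows, so rows that repeat a pose let the fingers close. It gives the time, the measured TCP pose, the force, the opening and the grip force at its end, in the units of the state.
- readout.observe(): the state, without advancing time (a new reading comes with each control period).
- cams.grab_frame(name): name is "side" or "top" or "wrist"; returns (picture, depth): 420x560x3 uint8, red, green, blue; 420x560 float32, m along the optical axis (not along the pixel's ray), 0 where there is no reading.
- cams.camera_info(name): a dict with "camera_matrix" (3x3 intrinsics, pixels), "distortion" ([k1, k2, p1, p2, k3] as OpenCV has them; the pictures are not rectified), "R" (3x3) and "t" (3): a world point X has camera coordinates R X + t. Camera axes: x right, y down, z forward; pixel columns grow to the right and rows downward; lengths in m; the calibration is good to about 2 mm. A picture is of the moment at which its call begins: read the wrist's pose just before it. camera_info takes no time and is no camera call; for the wrist camera it gives the pose at the moment of the call.
- ticket.finish_job(): hands the job in; it is judged then, once.
The state is a dict: "t": time; "joint_positions": joint angles; "qvel": joint speeds; "joint_torque": joint torques, N m; "eef_pos": TCP position; "ee_rot": TCP orientation; "contact_force": force on the tool from outside, world axes, zero at the start; "torque": the same for the moment, N m; "finger_gap": finger opening in m; "finger_force": force on a finger pad.
Only numpy, scipy, OpenCV 4.12 (cv2) and the standard library are available. Lean on these libraries where they do the work, as an engineer would, in place of code of your own. Each camera call takes 0.05 s, during which the arm holds its last target. There are 200 camera calls.

## Working session

There is one attempt and no reset: what is moved stays moved. The work goes in short steps, Python scripts to look and compute and a tool call to move; the robot and the scene stay as the last step left them, time stands still between calls to the robot, and variables do not carry over. Pictures are saved under pics/ and viewed, at most 14 in all, crops included, and the job is handed in when it is done.

Besides the shell and the picture viewer there is one more tool, called as name([rows], argument=value, ...), one row to a line, values as JSON. servo_tool: Moves the arm, as the interface text tells. Shift numbers are shares of 400 mm and turn numbers shares of 90 degrees, none past 1 either way. Its arguments: {"type":"object","properties":{"moves":{"type":"array"},"force":{"type":"number"}},"required":["moves"]}

```bash
mkdir -p pics; python3 - <<'E'
from plant import readout,cams,ctrl
import cv2,numpy as np
print(readout.observe()); print(ctrl.grip_point_offset)
for n in ("top","side"):
    im,d=cams.grab_frame(n); cv2.imwrite(f"pics/{n}0.png",im[:,:,::-1]); np.savez(f"{n}0.npz",im=im,d=d)
    i=cams.camera_info(n); print(n,i)
E
```

```text
{'t': 0.0, 'joint_positions': array([ 1.21400707e+00,  2.76531035e-01,  1.50611622e+00,  6.60824422e-05,
        1.36069337e+00, -1.20997089e-01]), 'qvel': array([-6.51640679e-04, -1.06479061e-04,  8.05425823e-05,  1.19707886e-03,
       -2.40918098e-03, -3.44257780e-04]), 'joint_torque': array([-5.31910391e-04, -4.04586446e+01, -2.37231392e+01,  7.00150710e-02,
        3.43556749e-02, -1.21651933e-04]), 'eef_pos': array([0.1341076 , 0.55856084, 0.20464796]), 'ee_rot': array([-3.13986526e+00, -2.75116026e-04,  2.90578641e+00]), 'contact_force': array([ 0.52281492,  0.1889514 , -0.54318829]), 'torque': array([ 0.0121474 , -0.00143222, -0.05140593]), 'finger_force': 0.0, 'finger_gap': 0.09429034708914297}
-0.0188
top {'camera_matrix': array([[385.62456611,   0.        , 283.50324914],
       [  0.        , 385.62456611, 208.74538288],
       [  0.        ,   0.        ,   1.        ]]), 'distortion': array([0.01604305, 0.        , 0.        , 0.        , 0.        ]), 'R': array([[ 0.01964149, -0.99955192, -0.02258714],
       [-0.99131035, -0.01653058, -0.13050106],
       [ 0.13006921,  0.0249541 , -0.99119085]]), 't': array([-0.13938495,  0.55602545,  1.02990336])}
side {'camera_matrix': array([[440.38975918,   0.        , 276.22165112],
       [  0.        , 440.38975918, 210.32591418],
       [  0.        ,   0.        ,   1.        ]]), 'distortion': array([-0.14525964,  0.        ,  0.        ,  0.        ,  0.        ]), 'R': array([[ 0.87079421, -0.49159285,  0.00734219],
       [-0.32245083, -0.58232659, -0.74627153],
       [ 0.37113731,  0.64748144, -0.66560115]]), 't': array([-0.55911725,  0.12668233,  0.95105363])}
```

View pics/top0.png

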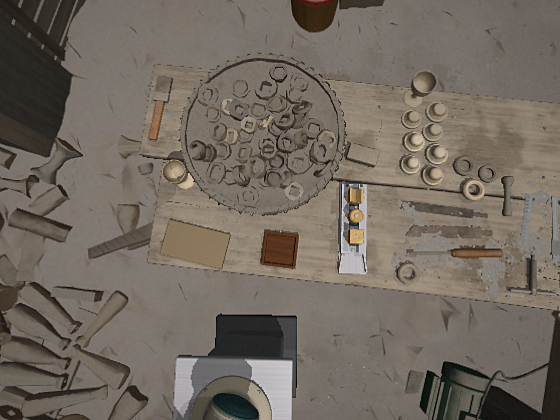

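View pics/side0.png

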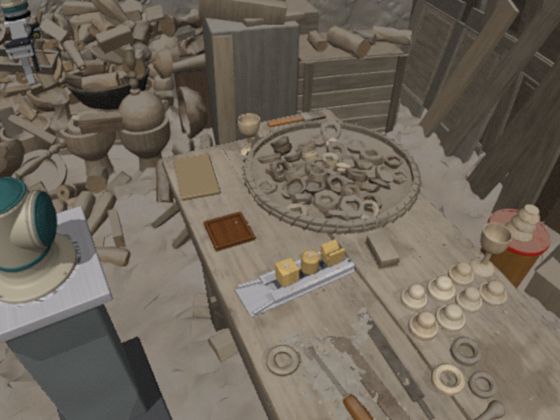

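The top view shows the rail at about (352,228) with its mouth at the bottom, toward the robot. The square stop is at (356,237), the round at (356,216) and the V at (356,196). The side board is at (195,245), the tray at (280,248), the ring at (405,272), the block at (362,154) and the goblet at (175,172). The side view agrees on the order.

```bash
cat >h.py <<'E'
import numpy as np,cv2
from plant import readout,cams
from scipy.spatial.transform import Rotation as Ro
def cloud(im,d,c):
    """world xyz per pixel"""
    v,u=np.mgrid[:d.shape[0],:d.shape[1]]
    p=cv2.undistortPoints(np.stack([u,v],-1).reshape(-1,1,2).astype(np.float32),c["camera_matrix"],c["distortion"]).reshape(*d.shape,2)
    X=np.dstack([p*d[...,None],d])
    return (X-c["t"])@c["R"]
def rect(P,m):
    q=P[m][:,:2].astype(np.float32)*1000
    r=cv2.minAreaRect(q); return np.round(r[0],1),np.round(r[1],1),round(r[2],1),len(q),np.round(np.median(P[m][:,2])*1000,1)
def tool():
    s=readout.observe(); return s["eef_pos"],Ro.from_euler("xyz",s["ee_rot"])
def plan(pos,yaw=None):
    """fractions to reach world TCP pos with tool down and given yaw (deg, ee_rot yaw) from measured pose"""
    p,R=tool()
    sh=R.inv().apply(np.array(pos)-p)/.4
    T=R if yaw is None else Ro.from_euler("xyz",[np.pi,0,np.radians(yaw)])
    return np.round(sh,4),np.round((R.inv()*T).as_rotvec()/(np.pi/2),4)
E
python3 - <<'E'
from h import *
for n in("top","side"):
    z=np.load(n+"0.npz"); P=cloud(z["im"],z["d"],cams.camera_info(n)); np.save(n+"P.npy",P)
    def reg(c,r,lo,hi):
        # region in world around centre
        return (abs(P[...,0]-c[0])<r[0])&(abs(P[...,1]-c[1])<r[1])&(P[...,2]>lo)&(P[...,2]<hi)
    if n=="top":
        for nm,(u,v) in dict(sq=(356,237),ro=(356,216),v=(356,196),board=(195,245),tray=(280,248),goblet=(172,170),ring=(405,272),block=(362,154),landing=(352,264),tab=(310,248)).items(): print(nm,np.round(P[v,u]*1000,1))
        cs={k:P[v,u] for k,(u,v) in dict(board=(195,245),tray=(280,248),ring=(405,265),block=(362,154)).items()}
        rl=(P[237,356]+P[216,356])/2
    for k,c in cs.items(): print(n,k,rect(P,reg(c,(.09,.12) if k=="board" else (.065,.065),.007,.04)))
    print(n,"rail",rect(P,reg(rl,(.17,.055),.01,.028)),"tops",rect(P,reg(rl,(.12,.05),.05,.09)))
z=np.load("top0.npz")
cv2.imwrite("pics/crop.png",cv2.resize(z["im"][135:290,235:435,::-1],None,fx=3.8,fy=3.8,interpolation=cv2.INTER_CUBIC))
E
```

```text
sq [ 482.3 -323.    65.8]
ro [ 537.7 -322.7   69.8]
v [ 594.4 -325.9   51.9]
board [455.  116.9  12.3]
tray [ 451.3 -120.8    4.1]
goblet [654.7 174.7  71.3]
ring [ 392.1 -468.1   -0. ]
block [ 717.5 -346.5   31.5]
landing [ 411.  -321.6    4.4]
tab [ 453.2 -205.2   -2.9]
top board (array([459.8, 118.2]), array([179.9,  99.6]), 77.0, 2224, np.float64(11.3))
top tray (array([ 448.5, -119.8]), array([96.1, 95.6]), 84.2, 541, np.float64(11.9))
top ring (array([ 419.5, -487.8]), array([109.1,  97.8]), 9.9, 445, np.float64(13.0))
top block (array([ 725.5, -341.3]), array([105.2,  77.3]), 78.0, 540, np.float64(27.2))
top rail (array([ 533.2, -320.9]), array([287.2,  85.4]), 2.4, 1126, np.float64(19.9)) tops (array([ 541.2, -323.3]), array([149.3,  37.8]), 0.6, 548, np.float64(63.3))
side board (array([455.9, 118.7]), array([187.2, 101.1]), 77.4, 1503, np.float64(12.4))
side tray (array([ 445.3, -120.8]), array([98.1, 97. ]), 84.0, 680, np.float64(12.1))
side ring (array([ 415.4, -487.6]), array([109. , 104.5]), 12.0, 855, np.float64(13.8))
side block (array([ 731.3, -341.4]), array([110.4,  86. ]), 81.6, 941, np.float64(27.3))
side rail (array([ 534.3, -319.5]), array([294.7,  89.4]), 2.9, 1508, np.float64(20.0)) tops (array([ 538.6, -323.5]), array([151.4,  39. ]), 0.0, 885, np.float64(63.0))
```

View pics/crop.png

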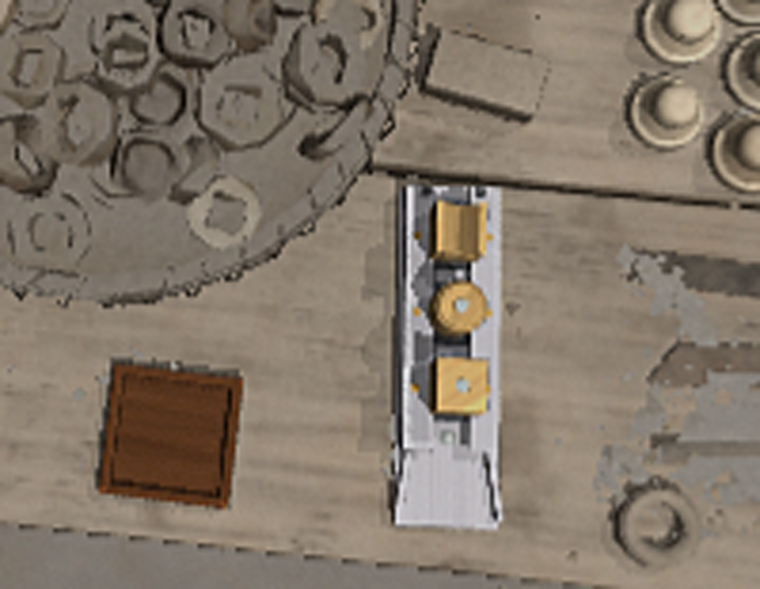

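The crop confirms the layout. The landing is at crop (448,490), the ball at (446,437) and the dots beside each stop. Next I'll look at the rail from above with the wrist camera.

```bash
python3 - <<'E'
from h import *
print(plan([.35,.2,.3],85))
E
```

```text
(array([-0.7341, -0.7461, -0.2372]), array([-9.000e-04,  6.000e-04,  9.055e-01]))
```

servo_tool([
  [[-0.734,-0.746,-0.238],[0,0,0.9],-1],
  [[-0.734,-0.746,-0.238],[0,0,0.9],-1],
  [[-0.734,-0.746,-0.238],[0,0,0.9],-1],
  [[-0.734,-0.746,-0.238],[0,0,0.9],-1],
  [[-0.734,-0.746,-0.238],[0,0,0.9],-1],
  [[-0.734,-0.746,-0.238],[0,0,0.9],-1],
  [[-0.734,-0.746,-0.238],[0,0,0.9],-1],
  [[-0.734,-0.746,-0.238],[0,0,0.9],-1],
], force=20)

```text
t: 1.1
eef_pos: [0.3522, 0.1974, 0.3013]
ee_rot: [3.14, 0.0, 1.481]
contact_force: [-0.3, -0.1, -0.6]
finger_gap: 0.094
finger_force: 0.0
```

```bash
python3 - <<'E'
from h import *
print(plan([.47,-.19,.3],0))
E
```

```text
(array([-0.9382,  0.3797,  0.0045]), array([ 1.300e-03, -7.000e-04,  9.431e-01]))
```

servo_tool([
  [[-0.938,0.38,0.004],[0.001,0,0.943],-1],
  [[-0.938,0.38,0.004],[0.001,0,0.943],-1],
  [[-0.938,0.38,0.004],[0.001,0,0.943],-1],
  [[-0.938,0.38,0.004],[0.001,0,0.943],-1],
  [[-0.938,0.38,0.004],[0.001,0,0.943],-1],
  [[-0.938,0.38,0.004],[0.001,0,0.943],-1],
  [[-0.938,0.38,0.004],[0.001,0,0.943],-1],
  [[-0.938,0.38,0.004],[0.001,0,0.943],-1],
])

```text
t: 2.1
eef_pos: [0.4724, -0.1881, 0.2978]
ee_rot: [-3.14, 0.003, 0.002]
contact_force: [-0.0, 0.9, 0.5]
finger_gap: 0.0943
finger_force: 0.0
```

servo_tool([
  [[0,0.325,0],[0,0,0],-1],
  [[0,0.325,0],[0,0,0],-1],
  [[0,0.325,0],[0,0,0],-1],
  [[0,0.325,0],[0,0,0],-1],
  [[0,0.325,0],[0,0,0],-1],
])

```text
t: 2.72
eef_pos: [0.4735, -0.3141, 0.299]
ee_rot: [-3.14, 0.001, 0.012]
contact_force: [0.2, -0.0, 0.8]
finger_gap: 0.0939
finger_force: 0.0
```

```bash
python3 - <<'E'
from h import *
print(readout.observe()["joint_positions"],readout.observe()["eef_pos"],readout.observe()["ee_rot"])
im,d=cams.grab_frame("wrist");c=cams.camera_info("wrist");np.savez("w1.npz",im=im,d=d,**{k:c[k] for k in c})
cv2.imwrite("pics/w1.png",im[:,:,::-1]); print(c["R"],-c["R"].T@c["t"])
E
```

```text
[-7.08741228e-01  2.30128320e-01  1.34107032e+00  7.90238668e-04
  1.57238435e+00  8.49965383e-01] [ 0.47350084 -0.31413179  0.29899579] [-3.13968534e+00  9.73685069e-04  1.20911132e-02]
[[ 0.01154096 -0.99993275 -0.00113792]
 [-0.96519176 -0.01143734  0.26129304]
 [-0.26128848 -0.00191726 -0.96525885]] [ 0.54870349 -0.31494752  0.47921816]
```

View pics/w1.png

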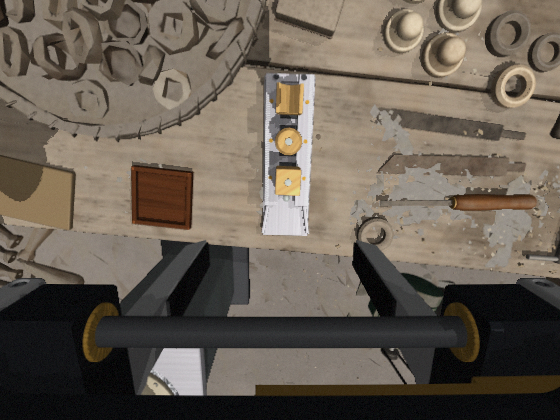

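The wrist view shows the rail running from (288,75) at the back to (286,235) at the front of the landing. The V top is at (289,99), the round at (289,142) and the square at (288,183). The tray is at (162,196).

```bash
python3 - <<'E'
from h import *
w=np.load("w1.npz");P=cloud(w["im"],w["d"],{k:w[k] for k in("camera_matrix","distortion","R","t")});T=np.load("topP.npy");S=np.load("sideP.npy")
for n,P in(("w",P),("top",T),("side",S)):
    x,y,z=np.moveaxis(P,-1,0)
    B=lambda x0,x1,y0,y1,z0,z1:(x>x0)&(x<x1)&(y>y0)&(y<y1)&(z>z0)&(z<z1)
    for nm,b in dict(sq=(.45,.508),ro=(.51,.562),v=(.567,.63)).items():
        m=B(*b,-.36,-.28,.048 if nm=="v" else .056,.08);q=P[m]
        print(n,nm,rect(P,m),"mean",np.round(q.mean(0)*1000,1), "mid",np.round((q.min(0)+q.max(0))*500,1))
    print(n,"lips/rail",rect(P,B(.42,.66,-.375,-.265,.0155,.025)))
    print(n,"all rail",rect(P,B(.36,.66,-.375,-.265,.0035,.025)))
    # side edges vs x
    L=[];
    for xx in np.arange(.46,.62,.01):
        m=B(xx,xx+.01,-.37,-.27,.0155,.025)
        if m.sum()>3: L.append((xx+.005,y[m].min(),y[m].max()))
    L=np.array(L); print(n,"edges",np.polyfit(L[:,0]-.53,L[:,1],1),np.polyfit(L[:,0]-.53,L[:,2],1))
    print(n,"tray",rect(P,B(.38,.52,-.19,-.05,.008,.025)),"floor z",np.round(np.median(z[B(.43,.46,-.14,-.10,-.01,.02)])*1000,1))
E
```

```text
w sq (array([ 482.8, -324.7]), array([35.9, 38.2]), 87.6, 685, np.float64(66.0)) mean [ 483.7 -324.7   66. ] mid [ 483.  -324.8   63.4]
w ro (array([ 539.6, -324.6]), array([36.1, 35.8]), 1.2, 599, np.float64(66.7)) mean [ 539.2 -324.5   66.4] mid [ 539.5 -324.7   66.1]
w v (array([ 595. , -325.3]), array([36. , 37.8]), 88.8, 804, np.float64(59.8)) mean [ 595.1 -325.3   58.8] mid [ 595.  -325.5   56.9]
w lips/rail (array([ 540.8, -323.5]), array([246.1,  92.6]), 5.5, 3399, np.float64(22.0))
w all rail (array([ 511.5, -324.9]), array([299.2, 106.7]), 2.2, 5701, np.float64(21.0))
w edges [-0.01627505 -0.35947853] [-0.01078861 -0.29042776]
w tray (array([ 445.6, -121.2]), array([95.5, 96.8]), 83.8, 1504, np.float64(14.1)) floor z 6.9
top sq (array([ 485.7, -323.7]), array([36.8, 37.9]), 88.4, 201, np.float64(64.3)) mean [ 485.6 -322.7   64. ] mid [ 485.4 -323.8   63.4]
top ro (array([ 542.4, -322.8]), array([34.6, 35.3]), 89.5, 157, np.float64(65.4)) mean [ 541.3 -322.4   65. ] mid [ 542.4 -322.9   63.9]
top v (array([ 597.1, -323.3]), array([35.2, 37.2]), 88.3, 188, np.float64(57.8)) m
[... 457 characters left out ...]
 316, np.float64(64.5)) mean [ 481.2 -326.6   63.9] mid [ 482.4 -324.    62.5]
side ro (array([ 537.9, -324.4]), array([34.6, 37.7]), 9.9, 227, np.float64(65.0)) mean [ 536.6 -326.9   64.3] mid [ 537.9 -324.1   62.4]
side v (array([ 594.2, -324.4]), array([38.9, 38.1]), 86.6, 282, np.float64(57.1)) mean [ 592.6 -324.3   56.9] mid [ 594.9 -323.5   56.6]
side lips/rail (array([ 541.1, -322. ]), array([245.4,  90.8]), 5.3, 1058, np.float64(20.8))
side all rail (array([ 511.6, -322.9]), array([298.8, 104.8]), 1.9, 2612, np.float64(13.0))
side edges [-0.00627149 -0.35855216] [-0.13346606 -0.31934741]
side tray (array([ 445.3, -120.8]), array([98.1, 97. ]), 84.0, 526, np.float64(12.9)) floor z 6.0
```

```bash
python3 - <<'E'
from h import *
print(plan([.4838,-.3242,.12],-0.8)); print(plan([.4838,-.3242,.034],-0.8))
E
```

```text
(array([0.0255, 0.0263, 0.4479]), array([-0.0009,  0.0005,  0.0168]))
(array([0.0257, 0.0266, 0.6629]), array([-0.0009,  0.0005,  0.0168]))
```

servo_tool([
  [[0.0255,0.0263,0.14],[-0.001,0,0.017],-1],
  [[0.0255,0.0263,0.28],[-0.001,0,0.017],-1],
  [[0.0255,0.0263,0.4],[-0.001,0,0.017],-1],
  [[0.0255,0.0263,0.5],[-0.001,0,0.017],-1],
  [[0.0255,0.0264,0.58],[-0.001,0,0.017],-1],
  [[0.0256,0.0265,0.63],[-0.001,0,0.017],-1],
  [[0.0256,0.0266,0.661],[-0.001,0,0.017],-1],
  [[0.0256,0.0266,0.661],[-0.001,0,0.017],-1],
])

```text
t: 3.78
eef_pos: [0.4836, -0.3249, 0.0342]
ee_rot: [-3.141, 0.002, -0.015]
contact_force: [1.3, 0.5, 0.5]
finger_gap: 0.0938
finger_force: 0.0
```

servo_tool([
  [[0,0,0],[0,0,0],1],
  [[0,0,0],[0,0,0],1],
  [[0,0,0],[0,0,0],1],
  [[0,0,0],[0,0,0],1],
  [[0,0,0],[0,0,0],1],
  [[0,0,0],[0,0,0],1],
], force=30)

```text
t: 4.53
eef_pos: [0.4835, -0.3256, 0.0344]
ee_rot: [-3.141, 0.001, -0.016]
contact_force: [0.5, 1.7, 0.9]
finger_gap: 0.0375
finger_force: 0.6
```

servo_tool([
  [[0,0,0],[0,0,0],1],
  [[0,0,0],[0,0,0],1],
  [[-0.03,0,0],[0,0,0],1],
  [[-0.06,0,0],[0,0,0],1],
  [[-0.09,0,0],[0,0,0],1],
  [[-0.12,0,0],[0,0,0],1],
  [[-0.15,0,0],[0,0,0],1],
  [[-0.18,0,0],[0,0,0],1],
])

```text
t: 5.52
eef_pos: [0.4104, -0.3244, 0.0344]
ee_rot: [-3.142, 0.002, -0.016]
contact_force: [1.2, -0.6, -1.4]
finger_gap: 0.0358
finger_force: 30.0
```

servo_tool([
  [[0,0,0],[0,0,0],1],
])

```text
t: 5.65
eef_pos: [0.4096, -0.3242, 0.0344]
ee_rot: [-3.141, 0.004, -0.016]
contact_force: [-1.6, 0.2, 2.1]
finger_gap: 0.0357
finger_force: 30.0
```

```bash
python3 - <<'E'
from h import *
print(plan([.45,-.05,.14],-0.8))
E
```

```text
(array([ 0.089 , -0.6872, -0.2639]), array([-0.0003,  0.0023, -0.0014]))
```

servo_tool([
  [[0,0,-0.03],[0,0,0],1],
  [[0,0,-0.09],[0,0,0],1],
  [[0,0,-0.18],[0,0,0],1],
  [[0,0,-0.26],[0,0,0],1],
  [[0,0,-0.265],[0,0,0],1],
])

```text
t: 6.28
eef_pos: [0.4134, -0.3258, 0.143]
ee_rot: [3.137, -0.003, -0.015]
contact_force: [0.1, 0.2, -1.6]
finger_gap: 0.036
finger_force: 30.0
```

```bash
python3 - <<'E'
from h import *
print(plan([.44,.072,.14],-0.8))
im,d=cams.grab_frame("side");cv2.imwrite("pics/s1.png",im[:,:,::-1])
E
```

```text
(array([ 0.0513, -0.9955,  0.0033]), array([ 0.0027, -0.0019, -0.0009]))
```

View pics/s1.png

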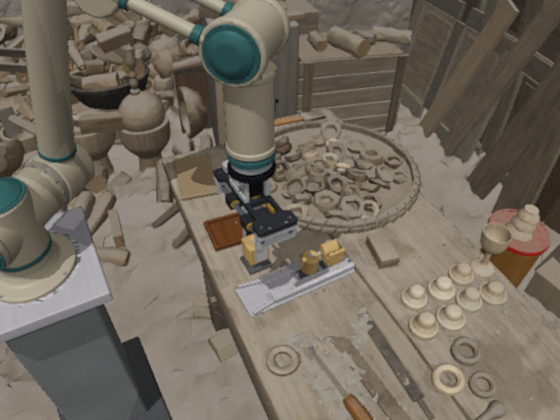

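The side view shows the square stop held upright above the rail at (257,250). The round and V are still in the channel.

servo_tool([
  [[0.01,-0.12,0],[0,0,0],1],
  [[0.03,-0.26,0],[0,0,0],1],
  [[0.04,-0.4,0],[0,0,0],1],
  [[0.05,-0.54,0],[0,0,0],1],
  [[0.05,-0.68,0],[0,0,0],1],
  [[0.05,-0.82,0],[0,0,0],1],
  [[0.05,-0.94,0],[0,0,0],1],
  [[0.05,-0.99,0],[0,0,0],1],
])

```text
t: 7.32
eef_pos: [0.4362, 0.0735, 0.1386]
ee_rot: [-3.141, 0.005, -0.013]
contact_force: [0.5, -0.6, -1.0]
finger_gap: 0.0359
finger_force: 30.0
```

```bash
python3 - <<'E'
from h import *
print(plan([.47,.169,.06],-0.8),plan([.47,.169,.041],-0.8))
E
```

```text
(array([ 0.0822, -0.2398,  0.1961]), array([-0.0001,  0.003 ,  0.0007])) (array([ 0.0825, -0.2398,  0.2436]), array([-0.0001,  0.003 ,  0.0007]))
```

servo_tool([
  [[0.03,-0.08,0],[0,0,0],1],
  [[0.06,-0.16,0],[0,0,0],1],
  [[0.082,-0.24,0.04],[0,0,0],1],
  [[0.082,-0.24,0.1],[0,0,0],1],
  [[0.082,-0.24,0.15],[0,0,0],1],
  [[0.082,-0.24,0.19],[0,0,0],1],
  [[0.082,-0.24,0.19],[0,0,0],1],
  [[0.082,-0.24,0.19],[0,0,0],1],
])

```text
t: 8.32
eef_pos: [0.4721, 0.1664, 0.0639]
ee_rot: [3.141, 0.002, -0.016]
contact_force: [0.1, 0.0, -1.8]
finger_gap: 0.0358
finger_force: 30.0
```

```bash
python3 - <<'E'
from h import *
print(plan([.47,.169,.041],-0.8),tool()[0])
E
```

```text
(array([-0.0051, -0.0065,  0.0572]), array([ 0.0004,  0.0012, -0.0012])) [0.47205024 0.16639253 0.06389176]
```

servo_tool([
  [[-0.002,-0.003,0.03],[0,0,0],1],
  [[-0.003,-0.004,0.05],[0,0,0],1],
  [[-0.004,-0.005,0.057],[0,0,0],1],
  [[-0.004,-0.005,0.058],[0,0,0],1],
  [[-0.004,-0.005,0.058],[0,0,0],1],
])

```text
t: 8.95
eef_pos: [0.4709, 0.1685, 0.0412]
ee_rot: [3.141, 0.001, -0.016]
contact_force: [0.2, 0.3, -1.4]
finger_gap: 0.0362
finger_force: 30.0
```

servo_tool([
  [[0,0,0],[0,0,0],0],
  [[0,0,0],[0,0,0],-0.3],
  [[0,0,0],[0,0,0],-0.6],
  [[0,0,0],[0,0,0],-0.6],
  [[0,0,-0.05],[0,0,0],-0.6],
  [[0,0,-0.13],[0,0,0],-0.6],
  [[0,0,-0.23],[0,0,0],-0.6],
  [[0,0,-0.25],[0,0,0],-0.6],
])

```text
t: 9.95
eef_pos: [0.4726, 0.1689, 0.1435]
ee_rot: [-3.141, -0.004, -0.016]
contact_force: [-1.4, 0.3, -1.5]
finger_gap: 0.0754
finger_force: 0.0
```

```bash
python3 - <<'E'
from h import *
print(plan([.50,-.20,.14],-0.8))
im,d=cams.grab_frame("side");cv2.imwrite("pics/s2.png",im[110:330,130:420,::-1]); P=cloud(im,d,cams.camera_info("side"));np.save("s2P.npy",P)
x,y,z=np.moveaxis(P,-1,0)
print(rect(P,(x>.42)&(x<.52)&(y>.11)&(y<.22)&(z>.055)&(z<.09)),rect(P,(x>.51)&(x<.562)&(y>-.36)&(y<-.28)&(z>.056)&(z<.08)))
E
```

```text
(array([0.083 , 0.921 , 0.0085]), array([-0.0005, -0.0028, -0.0012]))
(array([469.9, 167.3]), array([42.1, 37.5]), 87.6, 170, np.float64(70.4)) (array([ 538.6, -325. ]), array([37.3, 35. ]), 61.7, 227, np.float64(64.8))
```

View pics/s2.png

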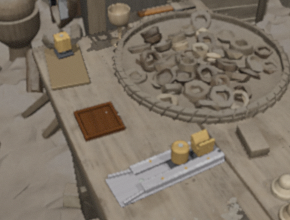

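The crop shows the square stop standing upright on the board at crop (63,42). The round is at crop (180,152) and the V at (203,140).

servo_tool([
  [[0.01,0.12,0],[0,0,0],-1],
  [[0.03,0.26,0],[0,0,0],-1],
  [[0.05,0.4,0],[0,0,0],-1],
  [[0.06,0.54,0],[0,0,0],-1],
  [[0.08,0.68,0],[0,0,0],-1],
  [[0.09,0.82,0],[0,0,0],-1],
  [[0.09,0.94,0],[0,0,0],-1],
  [[0.09,0.98,0],[0,0,0],-1],
])

```text
t: 11.0
eef_pos: [0.4996, -0.2261, 0.1393]
ee_rot: [-3.141, 0.003, -0.019]
contact_force: [0.2, 1.0, -0.8]
finger_gap: 0.0938
finger_force: 0.0
```

```bash
python3 - <<'E'
from h import *
print(plan([.5398,-.3243,.12],-0.8),plan([.5398,-.3243,.034],-0.8))
E
```

```text
(array([0.1053, 0.2435, 0.0477]), array([-0.0005,  0.0022, -0.0032])) (array([0.1061, 0.2436, 0.2627]), array([-0.0005,  0.0022, -0.0032]))
```

servo_tool([
  [[0.05,0.13,0.02],[0,0,0],-1],
  [[0.1,0.24,0.05],[0,0,0],-1],
  [[0.102,0.24,0.05],[0,0,0],-1],
  [[0.102,0.24,0.1],[0,0,0],-1],
  [[0.102,0.24,0.16],[0,0,0],-1],
  [[0.102,0.24,0.21],[0,0,0],-1],
  [[0.102,0.24,0.24],[0,0,0],-1],
  [[0.102,0.24,0.24],[0,0,0],-1],
])

```text
t: 12.0
eef_pos: [0.539, -0.319, 0.0443]
ee_rot: [-3.14, 0.003, -0.015]
contact_force: [0.4, -0.4, 0.5]
finger_gap: 0.0938
finger_force: 0.0
```

```bash
python3 - <<'E'
from h import *
print(plan([.5398,-.3243,.034],-0.8))
E
```

```text
(array([0.0023, 0.0132, 0.0258]), array([-0.0009,  0.0019, -0.0007]))
```

servo_tool([
  [[0.002,0.013,0.015],[0,0,0],-1],
  [[0.002,0.013,0.025],[0,0,0],-0.5],
  [[0.002,0.013,0.025],[0,0,0],0],
  [[0.002,0.013,0.025],[0,0,0],1],
  [[0.002,0.013,0.025],[0,0,0],1],
  [[0.002,0.013,0.025],[0,0,0],1],
  [[0.002,0.013,0.025],[0,0,0],1],
  [[0.002,0.013,0.025],[0,0,0],1],
], force=30)

```text
t: 13.0
eef_pos: [0.5404, -0.3256, 0.0353]
ee_rot: [-3.141, 0.001, -0.016]
contact_force: [0.1, 1.8, 0.6]
finger_gap: 0.0376
finger_force: 30.0
```

servo_tool([
  [[0,0,0],[0,0,0],1],
  [[0,0,0],[0,0,0],1],
  [[-0.04,0,0],[0,0,0],1],
  [[-0.08,0,0],[0,0,0],1],
  [[-0.12,0,0],[0,0,0],1],
  [[-0.16,0,0],[0,0,0],1],
  [[-0.2,0,0],[0,0,0],1],
  [[-0.2,0,0],[0,0,0],1],
])

```text
t: 14.0
eef_pos: [0.4573, -0.3243, 0.0355]
ee_rot: [-3.141, 0.005, -0.016]
contact_force: [-3.8, 1.0, 5.4]
finger_gap: 0.0374
finger_force: 30.0
```

servo_tool([
  [[-0.03,0,0],[0,0,0],1],
  [[-0.06,0,0],[0,0,0],1],
  [[-0.09,0,0],[0,0,0],1],
  [[-0.122,0,0],[0,0,0],1],
  [[-0.122,0,0],[0,0,0],1],
  [[-0.122,0,0],[0,0,0],1],
])

```text
t: 14.75
eef_pos: [0.4094, -0.3235, 0.0353]
ee_rot: [-3.141, 0.005, -0.015]
contact_force: [-4.2, -0.5, 6.6]
finger_gap: 0.0374
finger_force: 30.0
```

servo_tool([
  [[0,0,-0.03],[0,0,0],1],
  [[0,0,-0.09],[0,0,0],1],
  [[0,0,-0.18],[0,0,0],1],
  [[0,0,-0.26],[0,0,0],1],
  [[0,0,-0.265],[0,0,0],1],
])

```text
t: 15.38
eef_pos: [0.4132, -0.3248, 0.1435]
ee_rot: [3.138, -0.003, -0.016]
contact_force: [-0.2, -0.7, -1.7]
finger_gap: 0.0376
finger_force: 30.0
```

servo_tool([
  [[0.01,-0.12,0],[0,0,0],1],
  [[0.03,-0.26,0],[0,0,0],1],
  [[0.05,-0.4,0],[0,0,0],1],
  [[0.06,-0.54,0],[0,0,0],1],
  [[0.08,-0.68,0],[0,0,0],1],
  [[0.09,-0.82,0],[0,0,0],1],
  [[0.09,-0.94,0],[0,0,0],1],
  [[0.09,-0.98,0],[0,0,0],1],
])

```text
t: 16.38
eef_pos: [0.4525, 0.0699, 0.1396]
ee_rot: [3.142, 0.004, -0.012]
contact_force: [-0.1, -0.1, -2.5]
finger_gap: 0.0374
finger_force: 30.0
```

```bash
python3 - <<'E'
from h import *
print(plan([.446,.067,.064],-0.8))
E
```

```text
(array([-0.0154,  0.0074,  0.1892]), array([0.    , 0.0026, 0.001 ]))
```

servo_tool([
  [[-0.015,0.007,0.02],[0,0,0],1],
  [[-0.015,0.007,0.08],[0,0,0],1],
  [[-0.015,0.007,0.14],[0,0,0],1],
  [[-0.015,0.007,0.185],[0,0,0],1],
  [[-0.015,0.007,0.185],[0,0,0],1],
  [[-0.015,0.007,0.185],[0,0,0],1],
])

```text
t: 17.12
eef_pos: [0.448, 0.0637, 0.0673]
ee_rot: [3.141, 0.001, -0.017]
contact_force: [0.1, 0.0, -0.8]
finger_gap: 0.0375
finger_force: 30.0
```

```bash
python3 - <<'E'
from h import *
print(plan([.446,.067,.0415],-0.8),tool()[0])
E
```

```text
(array([-0.0051, -0.0082,  0.0644]), array([ 0.0005,  0.0005, -0.0021])) [0.44800089 0.06371255 0.06727625]
```

servo_tool([
  [[-0.003,-0.005,0.03],[0,0,0],1],
  [[-0.004,-0.005,0.05],[0,0,0],1],
  [[-0.004,-0.005,0.061],[0,0,0],1],
  [[-0.004,-0.005,0.064],[0,0,0],1],
  [[-0.004,-0.005,0.064],[0,0,0],1],
])

```text
t: 17.75
eef_pos: [0.4465, 0.0669, 0.0416]
ee_rot: [3.141, 0.001, -0.016]
contact_force: [-0.1, 0.4, -1.5]
finger_gap: 0.0374
finger_force: 30.0
```

servo_tool([
  [[0,0,0],[0,0,0],0],
  [[0,0,0],[0,0,0],-0.3],
  [[0,0,0],[0,0,0],-0.6],
  [[0,0,0],[0,0,0],-0.6],
  [[0,0,-0.05],[0,0,0],-0.6],
  [[0,0,-0.13],[0,0,0],-0.6],
  [[0,0,-0.23],[0,0,0],-0.6],
  [[0,0,-0.25],[0,0,0],-0.6],
])

```text
t: 18.75
eef_pos: [0.4482, 0.0669, 0.1439]
ee_rot: [3.141, -0.004, -0.016]
contact_force: [1.1, 0.2, -0.3]
finger_gap: 0.0755
finger_force: 0.0
```

servo_tool([
  [[0.01,0.12,0],[0,0,0],-1],
  [[0.05,0.26,0],[0,0,0],-1],
  [[0.1,0.4,0],[0,0,0],-1],
  [[0.16,0.54,0],[0,0,0],-1],
  [[0.22,0.68,0],[0,0,0],-1],
  [[0.28,0.82,0],[0,0,0],-1],
  [[0.33,0.94,0],[0,0,0],-1],
  [[0.36,0.98,0],[0,0,0],-1],
])

```text
t: 19.75
eef_pos: [0.584, -0.3305, 0.1393]
ee_rot: [-3.142, 0.003, -0.019]
contact_force: [0.4, 1.2, -0.3]
finger_gap: 0.0942
finger_force: 0.0
```

```bash
python3 - <<'E'
from h import *
print(plan([.5957,-.3245,.12],-0.8),plan([.5957,-.3245,.030],-0.8))
im,d=cams.grab_frame("side");cv2.imwrite("pics/s3.png",im[110:330,130:420,::-1]); P=cloud(im,d,cams.camera_info("side"))
im,d=cams.grab_frame("top"); Q=cloud(im,d,cams.camera_info("top"))
for P in(P,Q):
  x,y,z=np.moveaxis(P,-1,0)
  print([rect(P,(x>.41)&(x<.52)&(y>a)&(y<a+.1)&(z>.055)&(z<.09)) for a in(.02,.125)])
E
```

```text
(array([ 0.029 , -0.0155,  0.0481]), array([-0.    ,  0.0018, -0.003 ])) (array([ 0.0296, -0.0155,  0.2731]), array([-0.    ,  0.0018, -0.003 ]))
[(array([443.4,  64.8]), array([36.5, 36.5]), 63.9, 171, np.float64(69.9)), (array([469.5, 167.2]), array([37.4, 36.7]), 89.8, 177, np.float64(70.8))]
[(array([447.4,  66. ]), array([34.4, 37.1]), 0.6, 168, np.float64(70.6)), (array([473.3, 167.5]), array([37.4, 37.9]), 88.8, 218, np.float64(70.1))]
```

View pics/s3.png

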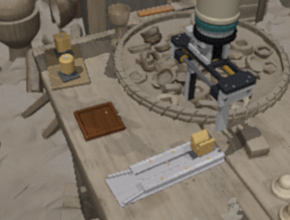

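The crop shows both stops upright on the board, the round at crop (67,65) and the square at (63,42). The V is alone in the rail at (203,140).

servo_tool([
  [[0.027,-0.01,0.05],[0,0,0],-1],
  [[0.027,-0.01,0.05],[0,0,0],-1],
  [[0.027,-0.01,0.1],[0,0,0],-1],
  [[0.027,-0.01,0.16],[0,0,0],-1],
  [[0.027,-0.01,0.21],[0,0,0],-1],
  [[0.027,-0.01,0.24],[0,0,0],-1],
  [[0.027,-0.01,0.24],[0,0,0],-1],
])

```text
t: 20.72
eef_pos: [0.5943, -0.3225, 0.0448]
ee_rot: [-3.141, 0.003, -0.015]
contact_force: [-0.3, 0.0, 0.4]
finger_gap: 0.094
finger_force: 0.0
```

```bash
python3 - <<'E'
from h import *
print(plan([.5957,-.3248,.034],-0.8))
E
```

```text
(array([0.0037, 0.0056, 0.027 ]), array([-0.0004,  0.0017, -0.0007]))
```

servo_tool([
  [[0.002,0.006,0.015],[0,0,0],-1],
  [[0.002,0.006,0.025],[0,0,0],-0.5],
  [[0.002,0.006,0.025],[0,0,0],0],
  [[0.002,0.006,0.025],[0,0,0],1],
  [[0.002,0.006,0.025],[0,0,0],1],
  [[0.002,0.006,0.025],[0,0,0],1],
  [[0.002,0.006,0.025],[0,0,0],1],
  [[0.002,0.006,0.025],[0,0,0],1],
], force=30)

```text
t: 21.72
eef_pos: [0.5956, -0.3256, 0.0356]
ee_rot: [-3.141, 0.001, -0.016]
contact_force: [1.2, 1.6, 0.6]
finger_gap: 0.0361
finger_force: 30.0
```

servo_tool([
  [[0,0,0],[0,0,0],1],
  [[-0.04,0,0],[0,0,0],1],
  [[-0.09,0,0],[0,0,0],1],
  [[-0.14,0,0],[0,0,0],1],
  [[-0.19,0,0],[0,0,0],1],
  [[-0.23,0,0],[0,0,0],1],
  [[-0.27,0,0],[0,0,0],1],
  [[-0.3,0,0],[0,0,0],1],
])

```text
t: 22.72
eef_pos: [0.4749, -0.3242, 0.0357]
ee_rot: [3.141, 0.0, -0.016]
contact_force: [3.1, -0.6, 0.0]
finger_gap: 0.036
finger_force: 30.0
```

servo_tool([
  [[-0.03,0,0],[0,0,0],1],
  [[-0.06,0,0],[0,0,0],1],
  [[-0.09,0,0],[0,0,0],1],
  [[-0.12,0,0],[0,0,0],1],
  [[-0.16,0,0],[0,0,0],1],
  [[-0.16,0,0],[0,0,0],1],
])

```text
t: 23.48
eef_pos: [0.4092, -0.3225, 0.0356]
ee_rot: [-3.141, 0.004, -0.016]
contact_force: [-1.2, -1.2, 1.9]
finger_gap: 0.0358
finger_force: 30.0
```

servo_tool([
  [[0,0,-0.03],[0,0,0],1],
  [[0,0,-0.09],[0,0,0],1],
  [[0,0,-0.16],[0,0,0],1],
  [[0,0,-0.2],[0,0,0],1],
  [[0.02,-0.1,-0.2],[0,0,0],1],
  [[0.05,-0.25,-0.2],[0,0,0],1],
  [[0.08,-0.4,-0.2],[0,0,0],1],
  [[0.09,-0.5,-0.2],[0,0,0],1],
])

```text
t: 24.48
eef_pos: [0.4512, -0.121, 0.116]
ee_rot: [-3.141, 0.001, -0.014]
contact_force: [0.9, -0.3, -1.5]
finger_gap: 0.0354
finger_force: 30.0
```

servo_tool([
  [[0,0,0.03],[0,0,0],1],
  [[0,0,0.08],[0,0,0],1],
  [[0,0,0.12],[0,0,0],1],
  [[0,0,0.12],[0,0,0],1],
  [[0,0,0.12],[0,0,0],1],
])

```text
t: 25.1
eef_pos: [0.4513, -0.1245, 0.0679]
ee_rot: [3.141, 0.0, -0.017]
contact_force: [0.3, 0.0, -1.2]
finger_gap: 0.0359
finger_force: 30.0
```

```bash
python3 - <<'E'
from h import *
print(plan([.4465,-.1205,.0360],-0.8),tool()[0])
E
```

```text
(array([-0.0122, -0.0098,  0.0798]), array([ 0.0006,  0.0003, -0.0016])) [ 0.45131553 -0.12447658  0.0679215 ]
```

servo_tool([
  [[-0.011,-0.009,0.01],[0,0,0],1],
  [[-0.011,-0.009,0.04],[0,0,0],1],
  [[-0.011,-0.009,0.065],[0,0,0],1],
  [[-0.011,-0.009,0.077],[0,0,0],1],
  [[-0.011,-0.009,0.0795],[0,0,0],1],
  [[-0.011,-0.009,0.0795],[0,0,0],1],
])

```text
t: 25.85
eef_pos: [0.4467, -0.1201, 0.0358]
ee_rot: [3.141, 0.001, -0.016]
contact_force: [-0.3, 1.1, -1.0]
finger_gap: 0.0359
finger_force: 30.0
```

servo_tool([
  [[0,0,0],[0,0,0],0],
  [[0,0,0],[0,0,0],-0.3],
  [[0,0,0],[0,0,0],-0.6],
  [[0,0,0],[0,0,0],-0.6],
  [[0,0,-0.05],[0,0,0],-0.6],
  [[0,0,-0.13],[0,0,0],-0.6],
  [[0,0,-0.23],[0,0,0],-0.6],
  [[0,0,-0.25],[0,0,0],-0.6],
])

```text
t: 26.85
eef_pos: [0.4483, -0.1207, 0.1381]
ee_rot: [3.139, -0.004, -0.016]
contact_force: [0.0, -0.3, -0.8]
finger_gap: 0.0754
finger_force: 0.0
```

servo_tool([
  [[0,-0.1,0],[0,0,0],-0.6],
  [[0,-0.22,0],[0,0,0],-0.6],
  [[0,-0.34,0],[0,0,0],-0.6],
  [[0,-0.43,0],[0,0,0],-0.6],
  [[0,-0.46,0],[0,0,0],-0.6],
  [[0,-0.46,0],[0,0,0],-0.6],
])

```text
t: 27.6
eef_pos: [0.4491, 0.064, 0.1351]
ee_rot: [3.141, 0.002, -0.014]
contact_force: [-0.4, -1.1, -0.8]
finger_gap: 0.0753
finger_force: 0.0
```

```bash
python3 - <<'E'
from h import *
print(plan([.4467,.0667,.0415],-0.8))
im,d=cams.grab_frame("side");cv2.imwrite("pics/s4.png",im[110:330,130:420,::-1]); P=cloud(im,d,cams.camera_info("side"))
x,y,z=np.moveaxis(P,-1,0)
print([rect(P,(x>.41)&(x<.52)&(y>a)&(y<a+.1)&(z>.05)&(z<.09)) for a in(-.17,.02,.125)])
E
```

```text
(array([-0.0056, -0.0069,  0.2339]), array([ 0.0007,  0.0014, -0.0002]))
[(array([ 446.1, -120.4]), array([38.1, 40.5]), 0.1, 240, np.float64(57.4)), (array([443.5,  64. ]), array([35.2, 37.9]), 82.1, 196, np.float64(69.1)), (array([467.1, 168.4]), array([42.7, 32.3]), 82.1, 160, np.float64(70.0))]
```

View pics/s4.png

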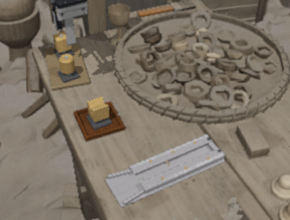

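The crop shows the V support upright in the tray at crop (98,108), both stops on the board and an empty rail. The round goes back first, to the deeper 101 mm dots.

servo_tool([
  [[-0.005,-0.005,0.05],[0,0,0],-0.6],
  [[-0.005,-0.005,0.12],[0,0,0],-0.6],
  [[-0.005,-0.005,0.18],[0,0,0],-0.6],
  [[-0.005,-0.005,0.22],[0,0,0],-0.6],
  [[-0.005,-0.005,0.231],[0,0,0],-0.6],
  [[-0.005,-0.005,0.231],[0,0,0],-0.6],
])

```text
t: 28.4
eef_pos: [0.4477, 0.0652, 0.0434]
ee_rot: [3.141, 0.001, -0.017]
contact_force: [0.5, -1.3, 0.9]
finger_gap: 0.0749
finger_force: 0.0
```

servo_tool([
  [[0,0,0],[0,0,0],0],
  [[0,0,0],[0,0,0],1],
  [[0,0,0],[0,0,0],1],
  [[0,0,0],[0,0,0],1],
  [[0,0,0],[0,0,0],1],
  [[0,0,0],[0,0,0],1],
  [[0,0,0],[0,0,0],1],
], force=30)

```text
t: 29.28
eef_pos: [0.4476, 0.0661, 0.0435]
ee_rot: [3.141, 0.001, -0.016]
contact_force: [-0.4, 0.4, 3.5]
finger_gap: 0.0377
finger_force: 30.0
```

servo_tool([
  [[0,0,-0.05],[0,0,0],1],
  [[0,0,-0.13],[0,0,0],1],
  [[0,0,-0.23],[0,0,0],1],
  [[0,0,-0.25],[0,0,0],1],
])

```text
t: 29.78
eef_pos: [0.4491, 0.066, 0.1451]
ee_rot: [3.141, -0.004, -0.016]
contact_force: [0.6, -0.1, -2.4]
finger_gap: 0.0373
finger_force: 30.0
```

servo_tool([
  [[0,0.12,0],[0,0,0],1],
  [[-0.03,0.26,0],[0,0,0],1],
  [[-0.05,0.4,0],[0,0,0],1],
  [[-0.06,0.54,0],[0,0,0],1],
  [[-0.08,0.68,0],[0,0,0],1],
  [[-0.1,0.82,0],[0,0,0],1],
  [[-0.1,0.94,0],[0,0,0],1],
  [[-0.1,0.98,0],[0,0,0],1],
])

```text
t: 30.78
eef_pos: [0.4004, -0.3275, 0.1417]
ee_rot: [-3.141, 0.003, -0.019]
contact_force: [0.1, -0.5, -1.4]
finger_gap: 0.0374
finger_force: 30.0
```

```bash
python3 - <<'E'
from h import *
print(plan([.4095,-.3235,.0600],-0.8),tool()[0])
E
```

```text
(array([ 0.0231, -0.0102,  0.2043]), array([-0.0004,  0.0017, -0.0031])) [ 0.40040809 -0.32746581  0.14173813]
```

servo_tool([
  [[0.02,-0.007,0.02],[0,0,0],1],
  [[0.02,-0.007,0.08],[0,0,0],1],
  [[0.02,-0.007,0.14],[0,0,0],1],
  [[0.02,-0.007,0.19],[0,0,0],1],
  [[0.02,-0.007,0.19],[0,0,0],1],
  [[0.02,-0.007,0.19],[0,0,0],1],
])

```text
t: 31.52
eef_pos: [0.4099, -0.3215, 0.0678]
ee_rot: [3.141, 0.001, -0.015]
contact_force: [0.4, -1.1, -2.0]
finger_gap: 0.0373
finger_force: 30.0
```

```bash
python3 - <<'E'
from h import *
print(plan([.4095,-.3235,.0378],-0.8),tool()[0])
E
```

```text
(array([-0.0008,  0.005 ,  0.075 ]), array([ 0.0001,  0.0005, -0.0004])) [ 0.40986637 -0.32150101  0.06778859]
```

servo_tool([
  [[0,0.005,0.02],[0,0,0],1],
  [[0,0.005,0.045],[0,0,0],1],
  [[0,0.005,0.065],[0,0,0],1],
  [[0,0.005,0.073],[0,0,0],1],
  [[0,0.005,0.0745],[0,0,0],1],
  [[0,0.005,0.0745],[0,0,0],1],
])

```text
t: 32.28
eef_pos: [0.4094, -0.3248, 0.0378]
ee_rot: [3.141, 0.001, -0.016]
contact_force: [-0.2, -0.4, -1.0]
finger_gap: 0.0374
finger_force: 30.0
```

servo_tool([
  [[0.02,0,0],[0,0,0],1],
  [[0.04,0,0],[0,0,0],1],
  [[0.06,0,0],[0,0,0],1],
  [[0.08,0,0],[0,0,0],1],
  [[0.1,0,0],[0,0,0],1],
  [[0.12,0,0],[0,0,0],1],
  [[0.14,0,0],[0,0,0],1],
  [[0.16,0,0],[0,0,0],1],
])

```text
t: 33.28
eef_pos: [0.4738, -0.3257, 0.0378]
ee_rot: [3.141, 0.001, -0.016]
contact_force: [-0.2, -0.1, -0.3]
finger_gap: 0.0372
finger_force: 30.0
```

```bash
python3 - <<'E'
from h import *
print(plan([.5412,-.3250,.0376],-0.8),tool()[0])
E
```

```text
(array([ 0.1686, -0.0044,  0.0003]), array([ 0.0003,  0.0006, -0.0012])) [ 0.47375194 -0.32570313  0.03776539]
```

servo_tool([
  [[0.03,0,0],[0,0,0],1],
  [[0.06,0,0],[0,0,0],1],
  [[0.09,0,0],[0,0,0],1],
  [[0.12,0,0],[0,0,0],1],
  [[0.15,0,0],[0,0,0],1],
  [[0.168,0,0],[0,0,0],1],
  [[0.168,0,0],[0,0,0],1],
  [[0.168,0,0],[0,0,0],1],
])

```text
t: 34.28
eef_pos: [0.541, -0.3268, 0.0375]
ee_rot: [3.141, -0.0, -0.016]
contact_force: [1.7, -0.0, -0.3]
finger_gap: 0.0376
finger_force: 30.0
```

servo_tool([
  [[0,0,0],[0,0,0],0],
  [[0,0,0],[0,0,0],-0.3],
  [[0,0,0],[0,0,0],-0.6],
  [[0,0,0],[0,0,0],-0.6],
  [[0,0,-0.05],[0,0,0],-0.6],
  [[0,0,-0.13],[0,0,0],-0.6],
  [[0,0,-0.23],[0,0,0],-0.6],
  [[0,0,-0.25],[0,0,0],-0.6],
])

```text
t: 35.28
eef_pos: [0.542, -0.3278, 0.1406]
ee_rot: [3.138, -0.004, -0.016]
contact_force: [0.3, 0.0, 0.5]
finger_gap: 0.0754
finger_force: 0.0
```

servo_tool([
  [[-0.03,-0.12,0],[0,0,0],-0.6],
  [[-0.07,-0.26,0],[0,0,0],-0.6],
  [[-0.1,-0.4,0],[0,0,0],-0.6],
  [[-0.13,-0.54,0],[0,0,0],-0.6],
  [[-0.15,-0.68,0],[0,0,0],-0.6],
  [[-0.16,-0.82,0],[0,0,0],-0.6],
  [[-0.17,-0.95,0],[0,0,0],-0.6],
  [[-0.17,-1,0],[0,0,0],-0.6],
])

```text
t: 36.28
eef_pos: [0.4772, 0.0769, 0.1364]
ee_rot: [-3.141, 0.003, -0.013]
contact_force: [-0.2, -0.4, -0.5]
finger_gap: 0.0751
finger_force: 0.0
```

```bash
python3 - <<'E'
from h import *
print(plan([.4710,.1688,.08],-0.8))
im,d=cams.grab_frame("side"); P=cloud(im,d,cams.camera_info("side"))
x,y,z=np.moveaxis(P,-1,0)
print(rect(P,(x>.50)&(x<.58)&(y>-.36)&(y<-.28)&(z>.05)&(z<.09)))
E
```

```text
(array([-0.0181, -0.2295,  0.1412]), array([-0.0001,  0.0021,  0.0006]))
(array([ 537.1, -330. ]), array([33.4, 37.3]), 59.8, 263, np.float64(64.6))
```

servo_tool([
  [[-0.009,-0.08,0],[0,0,0],-0.6],
  [[-0.018,-0.16,0],[0,0,0],-0.6],
  [[-0.018,-0.22,0],[0,0,0],-0.6],
  [[-0.018,-0.225,0.05],[0,0,0],-0.6],
  [[-0.018,-0.225,0.12],[0,0,0],-0.6],
  [[-0.018,-0.225,0.17],[0,0,0],-0.6],
  [[-0.018,-0.225,0.17],[0,0,0],-0.6],
  [[-0.018,-0.225,0.17],[0,0,0],-0.6],
])

```text
t: 37.33
eef_pos: [0.4734, 0.1641, 0.0697]
ee_rot: [3.141, 0.001, -0.016]
contact_force: [0.3, -0.5, 0.6]
finger_gap: 0.0753
finger_force: 0.0
```

```bash
python3 - <<'E'
from h import *
print(plan([.4710,.1688,.042],-0.8),tool()[0])
E
```

```text
(array([-0.0062, -0.0118,  0.0692]), array([ 0.0003,  0.0004, -0.0015])) [0.47342745 0.16407324 0.06968033]
```

servo_tool([
  [[-0.005,-0.01,0.02],[0,0,0],-0.6],
  [[-0.005,-0.01,0.05],[0,0,0],-0.6],
  [[-0.005,-0.01,0.068],[0,0,0],-0.6],
  [[-0.005,-0.01,0.068],[0,0,0],0],
  [[-0.005,-0.01,0.068],[0,0,0],1],
  [[-0.005,-0.01,0.068],[0,0,0],1],
  [[-0.005,-0.01,0.068],[0,0,0],1],
  [[-0.005,-0.01,0.068],[0,0,0],1],
], force=30)

```text
t: 38.33
eef_pos: [0.4713, 0.1684, 0.0425]
ee_rot: [3.141, 0.001, -0.016]
contact_force: [0.0, 0.2, 1.0]
finger_gap: 0.0357
finger_force: 30.0
```

servo_tool([
  [[0,0,0],[0,0,0],1],
  [[0,0,0],[0,0,0],1],
  [[0,0,-0.05],[0,0,0],1],
  [[0,0,-0.13],[0,0,0],1],
  [[0,0,-0.23],[0,0,0],1],
  [[0,0,-0.25],[0,0,0],1],
])

```text
t: 39.08
eef_pos: [0.4727, 0.1689, 0.1442]
ee_rot: [-3.141, -0.004, -0.016]
contact_force: [-0.1, 1.2, -2.5]
finger_gap: 0.0359
finger_force: 30.0
```

servo_tool([
  [[0,0.12,0],[0,0,0],1],
  [[-0.03,0.26,0],[0,0,0],1],
  [[-0.05,0.4,0],[0,0,0],1],
  [[-0.08,0.54,0],[0,0,0],1],
  [[-0.11,0.68,0],[0,0,0],1],
  [[-0.13,0.82,0],[0,0,0],1],
  [[-0.14,0.94,0],[0,0,0],1],
  [[-0.14,0.98,0],[0,0,0],1],
])

```text
t: 40.08
eef_pos: [0.4079, -0.2245, 0.141]
ee_rot: [-3.141, 0.003, -0.019]
contact_force: [0.2, 0.1, -2.2]
finger_gap: 0.0357
finger_force: 30.0
```

```bash
python3 - <<'E'
from h import *
print(plan([.4085,-.3235,.067],-0.8),tool()[0])
E
```

```text
(array([0.0068, 0.2475, 0.1847]), array([-0.0004,  0.0019, -0.0034])) [ 0.4078973  -0.2245204   0.14095965]
```

servo_tool([
  [[0.004,0.1,0],[0,0,0],1],
  [[0.004,0.2,0],[0,0,0],1],
  [[0.004,0.24,0.03],[0,0,0],1],
  [[0.004,0.244,0.1],[0,0,0],1],
  [[0.004,0.244,0.15],[0,0,0],1],
  [[0.004,0.244,0.175],[0,0,0],1],
  [[0.004,0.244,0.175],[0,0,0],1],
  [[0.004,0.244,0.175],[0,0,0],1],
])

```text
t: 41.08
eef_pos: [0.4095, -0.3202, 0.073]
ee_rot: [3.141, 0.0, -0.015]
contact_force: [-0.4, -0.1, -1.5]
finger_gap: 0.0355
finger_force: 30.0
```

```bash
python3 - <<'E'
from h import *
print(plan([.4090,-.3235,.0368],-0.8),tool()[0])
E
```

```text
(array([-0.001 ,  0.0083,  0.0906]), array([ 0.0007,  0.0001, -0.0009])) [ 0.40946164 -0.32015778  0.07303082]
```

servo_tool([
  [[0,0.005,0.03],[0,0,0],1],
  [[0,0.005,0.055],[0,0,0],1],
  [[0,0.005,0.075],[0,0,0],1],
  [[0,0.005,0.087],[0,0,0],1],
  [[0,0.005,0.09],[0,0,0],1],
  [[0,0.005,0.09],[0,0,0],1],
])

```text
t: 41.82
eef_pos: [0.4091, -0.3224, 0.0366]
ee_rot: [3.141, 0.001, -0.016]
contact_force: [0.3, 0.9, -1.0]
finger_gap: 0.0355
finger_force: 30.0
```

servo_tool([
  [[0.025,0,0],[0,0,0],1],
  [[0.05,0,0],[0,0,0],1],
  [[0.075,0,0],[0,0,0],1],
  [[0.1,0,0],[0,0,0],1],
  [[0.125,0,0],[0,0,0],1],
  [[0.15,0,0],[0,0,0],1],
  [[0.17,0,0],[0,0,0],1],
  [[0.18,0,0],[0,0,0],1],
])

```text
t: 42.82
eef_pos: [0.4816, -0.3235, 0.0365]
ee_rot: [3.141, 0.001, -0.016]
contact_force: [-1.3, 0.1, 2.0]
finger_gap: 0.0362
finger_force: 30.0
```

```bash
python3 - <<'E'
from h import *
print(plan([.4840,-.3246,.0366],-0.8),tool()[0])
E
```

```text
(array([ 0.006 ,  0.0027, -0.0002]), array([ 0.0005,  0.0004, -0.001 ])) [ 0.4816137  -0.32349879  0.0365213 ]
```

servo_tool([
  [[0.006,0.002,0],[0,0,0],1],
  [[0.006,0.002,0],[0,0,0],1],
  [[0.006,0.002,0],[0,0,0],0],
  [[0.006,0.002,0],[0,0,0],-0.3],
  [[0.006,0.002,0],[0,0,0],-0.6],
  [[0.006,0.002,0],[0,0,0],-0.6],
  [[0.006,0.002,-0.05],[0,0,0],-0.6],
  [[0.006,0.002,-0.13],[0,0,0],-0.6],
])

```text
t: 43.82
eef_pos: [0.4826, -0.3236, 0.0879]
ee_rot: [-3.14, 0.003, -0.016]
contact_force: [-0.4, 0.1, 0.2]
finger_gap: 0.075
finger_force: 0.0
```

servo_tool([
  [[0,0,-0.14],[0,0,0],-0.6],
  [[0,0,-0.28],[0,0,0],-0.6],
  [[0,0,-0.4],[0,0,0],-0.6],
  [[-0.03,0,-0.52],[0,0,0],-0.6],
  [[-0.03,0,-0.52],[0,0,0],-0.6],
  [[-0.03,0,-0.52],[0,0,0],-0.6],
])

```text
t: 44.58
eef_pos: [0.4712, -0.3236, 0.2957]
ee_rot: [-3.141, 0.002, -0.016]
contact_force: [0.1, 0.3, 0.0]
finger_gap: 0.0754
finger_force: 0.0
```

```bash
python3 - <<'E'
from h import *
im,d=cams.grab_frame("wrist");P=cloud(im,d,cams.camera_info("wrist"));cv2.imwrite("pics/w2.png",im[:,:,::-1])
x,y,z=np.moveaxis(P,-1,0)
for b in((.44,.512),(.512,.575)):
    m=(x>b[0])&(x<b[1])&(y>-.36)&(y<-.28)&(z>.056)&(z<.08);print(rect(P,m),P[m].mean(0))
m=(abs(x-.4465)<.04)&(abs(y+.12)<.04)&(z>.045)&(z<.08);print(rect(P,m))
print(tool()[0])
E
```

```text
(array([ 482.6, -324.6]), array([35.5, 36.8]), 89.1, 696, np.float64(65.0)) [ 0.48294492 -0.3246691   0.06501497]
(array([ 537.7, -327.6]), array([35.5, 35.8]), 89.1, 611, np.float64(65.5)) [ 0.53775592 -0.32766115  0.06524591]
(array([ 445.7, -122.1]), array([37.2, 38. ]), 88.5, 778, np.float64(57.7))
[ 0.47102287 -0.32337242  0.29485514]
```

View pics/w2.png

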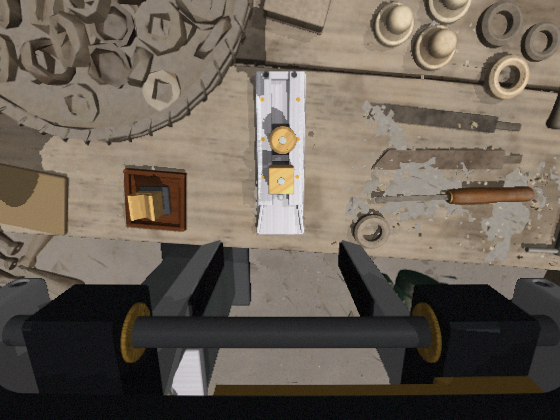

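The wrist view shows the square at (282,181) and the round at (284,140), both at their dots with the back place empty. The V stands in the tray at (148,202). Both stops measure within about 4 mm of their starting positions, so I'm handing in.

```bash
python3 -c "
from plant import ticket
print(ticket.finish_job())"
```

```text
the job is handed in; nothing more can be done
None
```

The job is handed in. The V support stands in the tray, and the round and square stops are back in the rail within about 4 mm of where they started. The goblet, ring and sanding block were not touched, and it took about 45 s of the 144 s allowed. The hand-in call gave no verdict.

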